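Draw the long stick battery out of the crate through its short hatch

ROBOT

A 6-joint arm with a two-finger parallel gripper is mounted at the origin on the work surface. World frame = base frame: x ahead of the robot, y to its left, z up, the work surface at z = 0. Lengths are in m, angles in rad, forces in N, time in s.
With the tool pointing down it reaches from about 0.225 to 0.875 m from the base axis. Payload 3.4 kg.
Tool frame: the origin (TCP) lies on the centre line of the jaws, within the pads' length; the fingertips stand 17 mm ahead of it and the grasp point (between the pads) lies 2 mm behind it (nose_length is the distance from the TCP to the fingertips, in m); z points along the fingers, y is the line along which they close (so a half turn about z gives the same grasp; the last joint's range is limited). The gripper opens to 85 mm and grips with 20 to 120 N. Pads are 22 mm wide; open, the fingers measure 114 mm over their backs; the gripper's body (76 mm by 85 mm) begins 54 mm behind the grasp point. The pads swing forward as they close: fully open they stand 13 mm farther back than shut.
Start: joints at [1.211, 0.276, 1.505, -0, 1.361, -0.121], TCP at [0.136, 0.559, 0.248] pointing down, gripper open.
Joint ranges: [-2.89, 2.89], [-0.75, 2.08], [0.22, 2.7], [-1.18, 4.32], [0.11, 2.71], [-2.7, 2.7]. Speed limits (rad/s): [2.57, 2.57, 3.14, 3.14, 3.14, 3.14].

INTERFACE

Orientations are given as a unit quaternion [w, x, y, z].
In Python, from rig import get_state, get_image, sign_off, find_in, place_of, nose_length gives the robot as it stands.
- The arm moves only by the tool apply_moves, never from a script. Its argument "deltas" is one flat list of numbers, 5 for each row, row after row: the finger opening in mm, from 0 to 85.4, then the shift along the tool's x, y, z in mm, then the turn about the tool's z in degrees. A call has 1 to 12 rows; each row is the pose to reach, as a shift and turn from the pose commanded when the call began, along the tool's axes at that moment; what a row does not reach only later rows make up. A row lasts 1/12 s, in which the tool goes at most 41.7 mm and 7.16 degrees, less where a joint would pass 70% of its speed; a pose out of reach is approached as far as the arm can. A call with a gripper value outside its range is refused whole. The fingers move at their own pace and stop on an object; "squeeze" is the grip in N (left out, the last holds). Time passes only in rows, so rows that repeat a pose let the fingers close. It gives the time, the measured TCP pose, the force, the opening and the grip force at its end, in the units of the state.
- get_state(): the state, without advancing time (a new reading comes with each control period).
- get_image(name): name is "scene" or "top" or "wrist"; returns a dict with "frame" (400x640x3 uint8, red, green, blue), "K" (3x3 intrinsics, pixels), "position" and "orientation" of the camera in the world. Camera axes: x right, y down, z forward; pixel columns grow to the right and rows downward; lengths in m; the calibration is good to about 2 mm. A picture is of the moment at which its call begins. There is no depth.
- sign_off(): hands the job in; it is judged then, once.
Trained networks look in a picture, given as the dict that the camera call returned (one of the last four; its "shot" number tells which), for a name from the list of things; names that differ only in an ending like _2 or _b are one class to them, and where a whole thing is asked for, a point or a joint stands for the part that bears it (a point fixed in the world has none). Each returns a list of dicts, best first, with "score" (0 to 1); they miss things now and then, are a little off and sometimes report something else, mostly with a low value. They report only what shows in the picture. A call takes as long as a camera call.
- find_in(query, picture): "point" ([column, row] in pixels, amid what is visible of it).
- place_of(query, picture): "point" ([column, row] in pixels: a listed point, or the origin of a listed thing).
The state is a dict: "clock": time; "qpos": joint angles; "qd": joint speeds; "effort": joint torques, N m; "position": TCP position; "ee_rot": TCP orientation; "contact_force": force on the tool from outside, world axes, zero at the start; "moment": the same for the moment, N m; "width": finger opening in m; "gripper_force": force on a finger pad.
Only numpy, scipy, OpenCV 4.12 (cv2) and the standard library are available. Lean on these libraries where they do the work, as an engineer would, in place of code of your own. Each camera call takes 0.05 s, during which the arm holds its last target. There are 200 camera calls.

TASK

On the plywood battery crate, slide the hatch cover by its black grip all the way back to its end stop and leave it there. Then take out the long stick battery: the hatch is shorter than the battery, so raise the end that lies free under the hatch first, tilt the battery and draw it out diagonally, leaving the other loose batteries, in the crate and beside it, undisturbed. Finish still holding the battery in the gripper, at rest in the air with every part of it at least 6 cm above the crate's top and touching nothing else: do not put it down or let go.

Things in the scene. Friction and masses are not known exactly. Their poses are not given: they have to be found in the camera images.
- crate: plywood crate fixed to the bench, 370 mm long (its x axis, pointing away from the robot, x -232 to +138 mm), 190 mm wide, 95 mm high over its side rails (inner faces at y +-88 mm). Origin on the bench under the centre of the battery well, z up. The well is 256 mm long (x -128 to +128), 170 mm wide (y -85 to +85), its floor at z 6 mm. The far wall, x 128 to 138, is 82 mm high
- roof_edge (a point): middle of the lower edge of the crate's fixed roof (crate x -48, y 0, z 76 mm). The roof is 6 mm thick and runs from here to the robot-side end, so it overhangs the nearest 80 mm of the well. With the cover fully back the hatch is open from crate x -46 to +128 mm: 174 mm long, 170 mm wide
- cover (a joint): position of the aluminium hatch cover, m: 0 = hatch shut, grows as it slides towards the robot (crate -x), 0.180 = end stop, fully open. About 2 N of friction; stays where it is left. A plate 178 x 168 x 6 mm, top 90 mm above the bench; it slides over the fixed roof. Starts partly open (0.03 to 0.08)
- cover_grip (a point): top centre of the black block grip on the cover, 124 mm above the bench; the block is 44 mm long (crate x), 24 mm wide (crate y) and stands 34 mm up from the cover plate. At cover value q it is at crate x = 88 mm - q, y = 0
- pack: the long stick battery, loose and flat on the floor of the well: black plastic bar 240 x 36 x 30 mm with thin grey bands, 0.25 to 0.45 kg evenly spread. Origin under its centre; x along its length, pointing to its far end (nearly crate +x); z up. Its near 65 to 80 mm lie under the fixed roof
- pack_far (a point): centre of the far end face of the long battery (x +120 mm, z 15 mm in its frame): the end that lies free under the hatch
- pack_near (a point): centre of the near end face of the long battery (x -120 mm, z 15 mm in its frame): the end under the fixed roof
- block_pack: small block battery, black, 48 x 34 x 40 mm high, standing loose inside the crate well in the corner at the far end, left (+y) side; origin under its centre, x along its 48 mm. Must not be disturbed
- slide_pack: bystander on the bench to the left of the crate: wide tool battery, 115 x 74 mm, 54 mm high in two tiers; origin under its centre
- stem_pack: bystander on the bench to the right of the crate: tool battery 90 x 72 x 38 mm with an upright round stem, 88 mm high in all; origin under its centre
- short_pack: bystander on the bench to the right of the crate, nearer the robot: short stick battery 110 x 36 x 30 mm; origin under its centre

How it is judged:
By the outcome, as a careful person would: the job done as asked, in the order asked, and still so for the second after the job is handed in, while the arm keeps its last pose, push and grip.
It also fails if it takes over 50 s, if anything falls off the work surface, if the arm or the gripper's body presses on something with over 40 N, if the wrist force passes 120 N, or if a joint passes its speed limit or range.

## Working session

There is one attempt and no reset: what is moved stays moved. The work goes in short steps, Python scripts to look and compute and a tool call to move; the robot and the scene stay as the last step left them, time stands still between calls to the robot, and variables do not carry over. Pictures are saved under pics/ and viewed, at most 13 in all, crops included, and the job is handed in when it is done.

Besides the shell and the picture viewer there is one more tool, called after ">>>" as name(argument=value, ...), one argument or row to a line, values as JSON. apply_moves: Moves the arm, as the interface text tells. Its arguments: {"type":"object","properties":{"deltas":{"type":"array"},"squeeze":{"type":"number"}},"required":["deltas"]}

```bash
mkdir -p pics
cat > h.py <<'E'
import numpy as np, cv2
from scipy.spatial.transform import Rotation as R
from rig import *
def rot(q): return R.from_quat([q[1],q[2],q[3],q[0]]).as_matrix()
def ray(im,p):
    d=rot(im["orientation"])@np.linalg.inv(im["K"])@np.array([p[0],p[1],1.0]); return np.array(im["position"]),d/np.linalg.norm(d)
def onz(im,p,z):
    o,d=ray(im,p); return o+d*(z-o[2])/d[2]
def proj(im,X):
    c=rot(im["orientation"]).T@(np.array(X)-np.array(im["position"])); u=np.array(im["K"])@c; return u[:2]/u[2]
def save(im,n): cv2.imwrite("pics/"+n+".png",cv2.cvtColor(im["frame"],cv2.COLOR_RGB2BGR))
E
python3 - <<'E'
from h import *
s=get_state();print({k:np.round(v,3) for k,v in s.items()},nose_length if not callable(nose_length) else nose_length())
Z={"crate":0,"roof_edge":.076,"cover_grip":.124,"pack":.006,"pack_far":.021,"pack_near":.021,"block_pack":.006,"slide_pack":0,"stem_pack":0,"short_pack":0}
for n in ["top","scene"]:
    im=get_image(n);save(im,n+"0");print(n,np.round(im["position"],3))
    for k,z in Z.items():
        for r in place_of(k,im)[:2]: print(k,round(r["score"],2),np.round(r["point"]),np.round(onz(im,r["point"],z),4))
E
```

```text
{'clock': np.float64(0.0), 'qpos': array([ 1.211,  0.277,  1.506,  0.   ,  1.361, -0.121]), 'qd': array([ 0.   , -0.   , -0.   , -0.002,  0.001,  0.003]), 'effort': array([ 1.0000e-03, -4.1677e+01, -2.4582e+01,  0.0000e+00,  1.1000e-02,
       -0.0000e+00]), 'position': array([0.136, 0.558, 0.247]), 'ee_rot': array([-0.   ,  0.119,  0.993, -0.001]), 'contact_force': array([ 0.695,  0.447, -0.171]), 'moment': array([-0.004,  0.005, -0.   ]), 'gripper_force': np.float64(0.0), 'width': np.float64(0.085)} 0.017
top [0.503 0.017 0.749]
crate 0.83 [394. 197.] [ 0.5418 -0.075   0.    ]
roof_edge 0.82 [390. 223.] [ 0.4951 -0.0592  0.076 ]
cover_grip 0.9 [406. 171.] [ 0.5763 -0.078   0.124 ]
pack_far 0.92 [416. 132.] [ 0.6611 -0.1115  0.021 ]
block_pack 0.92 [373. 136.] [ 0.6548 -0.0343  0.006 ]
slide_pack 0.69 [297. 184.] [0.5633 0.1079 0.    ]
stem_pack 0.65 [502. 182.] [ 0.5726 -0.2718  0.    ]
short_pack 0.67 [464. 269.] [ 0.4132 -0.2009  0.    ]
scene [0.973 0.264 0.617]
crate 0.93 [290. 216.] [ 0.5427 -0.0686  0.    ]
crate 0.51 [204. 186.] [ 0.5669 -0.279   0.    ]
roof_edge 0.61 [308. 177.] [ 0.4917 -0.0551  0.076 ]
cover_grip 0.9 [273. 176.] [ 0.5663 -0.0812  0.124 ]
pack_far 0.86 [231. 241.] [ 0.6659 -0.1155  0.021 ]
slide_pack 0.71 [360. 257.] [0.5588 0.1006 0.    ]
stem_pack 0.67 [204. 186.] [ 0.5671 -0.2788  0.    ]
short_pack 0.9 [269. 155.] [ 0.4088 -0.2179  0.    ]
```

View pics/top0.png

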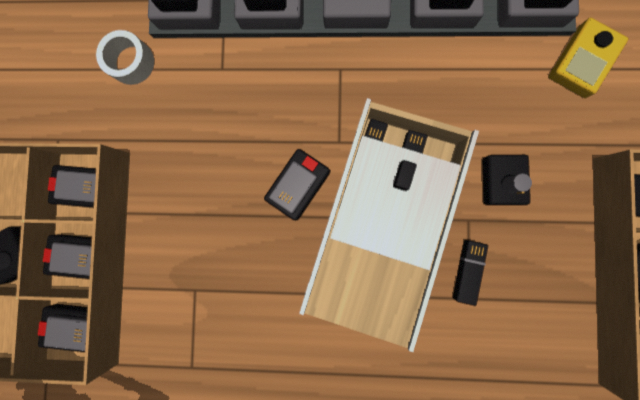

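View pics/scene0.png

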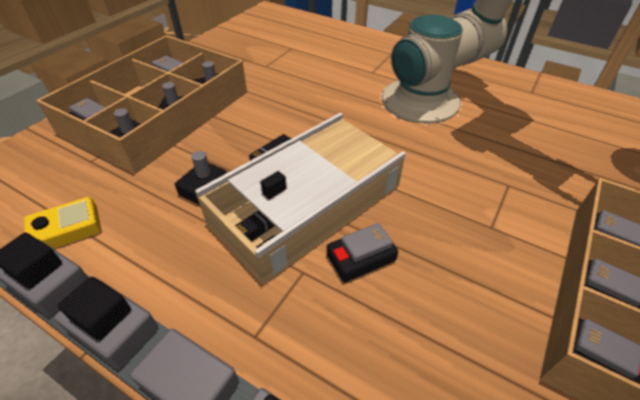

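The top view shows the crate yawed about -17°, with rail corners near (368,100), (477,131), (303,313) and (412,349). The grip is at (405,175), the pack's far end at (415,137) and the block at (376,130). The scene view agrees. Next I fit the crate pose.

```bash
cat >> h.py <<'E'
from scipy.optimize import least_squares
def cw(c,X):
    a=c[2]; return np.array([c[0]+np.cos(a)*X[0]-np.sin(a)*X[1], c[1]+np.sin(a)*X[0]+np.cos(a)*X[1], X[2]])
def wc(c,P):
    a=c[2]; d=np.array(P[:2])-c[:2]; return np.array([np.cos(a)*d[0]+np.sin(a)*d[1], -np.sin(a)*d[0]+np.cos(a)*d[1]])
def tool(d):  # world vector -> tool axes, mm
    return np.round(1000*rot(get_state()["ee_rot"]).T@np.array(d),1)
E
python3 - <<'E'
from h import *
im=get_image("top"); sc=get_image("scene")
P=[((.138,.095,.095),(368,100)),((.138,-.095,.095),(477,131)),((-.232,.095,.095),(303,313)),((-.232,-.095,.095),(412,349))]
f=lambda c:np.concatenate([proj(im,cw(c,X))-p for X,p in P])
r=least_squares(f,[.542,-.072,-.29]);c=r.x;print(c,np.degrees(c[2]),np.round(r.fun,1))
np.save("c.npy",c)
for k,z in [("roof_edge",.076),("crate",0),("cover_grip",.124),("pack_far",.021),("block_pack",.006)]:
    for i in (im,sc):
        for q in place_of(k,i)[:1]: print(k,q["score"],np.round(wc(c,onz(i,q["point"],z)),4))
s=get_state();g=cw(c,(.03,0,.124));print(g,tool(g-s["position"]),R.from_matrix(rot(s["ee_rot"])).as_euler("zyx",True))
E
```

```text
[ 0.54315644 -0.06945457 -0.28203884] -16.15963517623325 [-1.4 -2.5  2.1 -1.2 -3.2  0.6  2.2  2.8]
roof_edge 0.79 [-0.0514 -0.0053]
roof_edge 0.97 [-0.0541 -0.0015]
crate 0.66 [-0.   -0.01]
crate 0.72 [-0.0064 -0.003 ]
cover_grip 0.58 [0.0299 0.0015]
cover_grip 0.84 [0.0296 0.0041]
pack_far 0.71 [ 0.1271 -0.0126]
pack_far 0.69 [ 0.1253 -0.0083]
block_pack 0.87 [0.0938 0.0645]
[ 0.57197114 -0.077804    0.124     ] [-574.2 -515.3  124.3] [-1.66317603e+02  1.05503268e-03 -1.79995160e+02]
```

>>> apply_moves(
  deltas=[85,-300,-265,-60,2.5,85,-300,-265,-60,2.5,85,-300,-265,-60,2.5,85,-300,-265,-60,2.5,85,-300,-265,-60,2.5,85,-300,-265,-60,2.5,85,-574,-515,-60,2.5,85,-574,-515,-60,2.5,85,-574,-515,-60,2.5,85,-574,-515,-60,2.5,85,-574,-515,-60,2.5,85,-574,-515,-60,2.5],
)

```text
clock: 2.7
position: [0.4184, 0.1474, 0.2967]
ee_rot: [0.0, 0.141, 0.99, 0.0]
contact_force: [0.7, 1.8, -0.4]
width: 0.0851
gripper_force: 0.0
```

>>> apply_moves(
  deltas=[85,-210,-173,0,0,85,-210,-173,0,0,85,-210,-173,0,0,85,-210,-173,0,0,85,-210,-173,0,0,85,-210,-173,0,0,85,-210,-173,0,0,85,-210,-173,0,0,85,-210,-173,0,0],
)

```text
clock: 3.45
position: [0.5715, -0.0764, 0.2955]
ee_rot: [-0.001, 0.142, 0.99, 0.0]
contact_force: [-0.8, 0.7, 0.6]
width: 0.0846
gripper_force: 0.0
```

Run:
```python
from h import *
im=get_image("wrist"); save(im,"w1"); c=np.load("c.npy"); s=get_state()
print(np.round(s["position"],4),s["clock"],np.round(im["position"],3))
for k,z in [("roof_edge",.076),("cover_grip",.124),("pack_far",.021),("block_pack",.006)]:
    for q in place_of(k,im)[:1]: p=onz(im,q["point"],z);print(k,q["score"],np.round(q["point"]),np.round(p,4),np.round(wc(c,p),4))
for X in [(.138,.095,.095),(.138,-.095,.095),(.128,0,.082),(.03,0,.124)]: print(X,np.round(proj(im,cw(c,X))))
```

```text
[ 0.5708 -0.0753  0.2958] 3.5 [ 0.494 -0.054  0.422]
roof_edge 0.82 [310.  92.] [ 0.4971 -0.0576  0.076 ] [-0.0476 -0.0014]
cover_grip 0.65 [312. 178.] [ 0.568 -0.077  0.124] [ 0.0259 -0.0003]
pack_far 0.65 [303. 234.] [ 0.6629 -0.1168  0.021 ] [ 0.1282 -0.0122]
block_pack 0.78 [362. 207.] [ 0.6528 -0.0346  0.006 ] [0.0956 0.064 ]
(0.138, 0.095, 0.095) [399. 270.]
(0.138, -0.095, 0.095) [225. 271.]
(0.128, 0, 0.082) [312. 257.]
(0.03, 0, 0.124) [312. 182.]
```

View pics/w1.png

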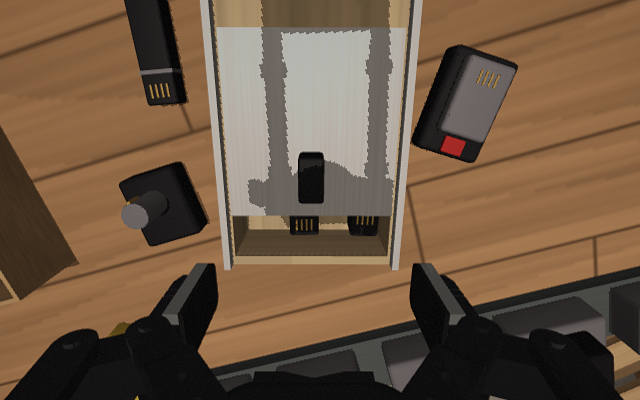

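The wrist view confirms the crate pose: the rail ends at (225,269) and (397,269) match the projection. The grip is centred at (311,177), crate x ≈ 27 mm. The pack's far end is at (304,225) and the block at (362,222). Now descending on the grip.

>>> apply_moves(
  deltas=[60,3,0,40,0,60,3,0,80,0,60,3,0,120,0,60,3,0,140,0,60,3,0,140,0,60,3,0,140,0,60,3,0,140,0],
)

```text
clock: 4.28
position: [0.5697, -0.0743, 0.1583]
ee_rot: [0.002, 0.14, 0.99, -0.0]
contact_force: [0.9, 0.2, -0.3]
width: 0.0598
gripper_force: 0.0
```

Run:
```python
from h import *
c=np.load("c.npy"); s=get_state(); print(np.round(s["position"],4),wc(c,s["position"]),R.from_matrix(rot(s["ee_rot"])).as_euler("ZYX",True),tool(cw(c,(.027,0,.112))-s["position"]))
im=get_image("wrist")
for q in place_of("cover_grip",im)[:1]: p=onz(im,q["point"],.124);print(q["score"],np.round(q["point"]),np.round(wc(c,p),4))
```

```text
[ 0.5697 -0.0743  0.1583] [0.02682045 0.00269779] [163.86657915   0.21621964 179.98802181] [-0.  -2.7 46.3]
0.61 [304. 254.] [ 0.0293 -0.0019]
```

>>> apply_moves(
  deltas=[60,0,-2.5,25,0,60,0,-2.5,46,0,60,0,-2.5,46,0,20,0,-2.5,46,0,20,0,-2.5,46,0,20,0,-2.5,46,0,20,0,-2.5,46,0,20,0,-2.5,46,0],
  squeeze=40,
)

```text
clock: 5.05
position: [0.5689, -0.0782, 0.1125]
ee_rot: [0.002, 0.141, 0.99, -0.001]
contact_force: [-1.6, -4.0, 6.7]
width: 0.0233
gripper_force: 40.7
```

>>> apply_moves(
  deltas=[20,10,0,0,0,20,25,0,0,0,20,45,0,0,0,20,65,0,0,0,20,85,0,0,0,20,100,0,0,0,20,108,0,0,0,20,112,0,0,0,20,112,0,0,0],
)

```text
clock: 5.8
position: [0.4607, -0.0462, 0.1124]
ee_rot: [0.002, 0.141, 0.99, -0.001]
contact_force: [-2.1, -1.9, 10.0]
width: 0.0233
gripper_force: 41.9
```

>>> apply_moves(
  deltas=[20,3,0,0,0,20,5,0,0,0,20,7,0,0,0,20,9,0,0,0,20,9,0,0,0],
)

```text
clock: 6.22
position: [0.4536, -0.0442, 0.1124]
ee_rot: [0.003, 0.141, 0.99, -0.001]
contact_force: [0.2, -2.7, 7.7]
width: 0.0233
gripper_force: 41.8
```

>>> apply_moves(
  deltas=[20,2,0,0,0,20,4,0,0,0,20,4,0,0,0,20,4,0,0,0],
)

```text
clock: 6.55
position: [0.4514, -0.0435, 0.1124]
ee_rot: [0.005, 0.141, 0.99, -0.001]
contact_force: [3.8, -4.0, 4.3]
width: 0.0236
gripper_force: 41.3
```

>>> apply_moves(
  deltas=[20,3,0,0,0,20,6,0,0,0,20,6,0,0,0],
)

```text
clock: 6.8
position: [0.4512, -0.0435, 0.1126]
ee_rot: [0.011, 0.141, 0.99, -0.002]
contact_force: [16.3, -6.7, -9.7]
width: 0.0236
gripper_force: 40.9
```

The end stop is confirmed: no more travel, and the force has risen to 16 N. Releasing and rising.

>>> apply_moves(
  deltas=[50,0,0,0,0,50,0,0,0,0,50,0,0,0,0,50,0,0,-25,0,50,0,0,-60,0,50,-30,0,-100,0,50,-65,0,-130,0,50,-100,0,-150,0,50,-120,0,-160,0,50,-120,0,-160,0,50,-120,0,-160,0],
)

```text
clock: 7.72
position: [0.558, -0.074, 0.2706]
ee_rot: [0.0, 0.141, 0.99, 0.0]
contact_force: [-0.9, -0.6, -0.3]
width: 0.0501
gripper_force: 0.0
```

Run:
```python
from h import *
c=np.load("c.npy"); s=get_state(); print(np.round(s["position"],4),wc(c,s["position"]),s["clock"])
w=get_image("wrist"); save(w,"w2"); t=get_image("top"); sc=get_image("scene")
for k,z in [("roof_edge",.076),("cover_grip",.124),("pack_far",.021),("block_pack",.006)]:
  for n,i in (("w",w),("t",t),("s",sc)):
    for q in place_of(k,i)[:1]: print(n,k,round(q["score"],2),np.round(q["point"]),np.round(wc(c,onz(i,q["point"],z)),4))
for X in [(.138,.095,.095),(.138,-.095,.095),(.128,0,.006),(-.046,0,.09)]: print(X,np.round(proj(w,cw(c,X))))
```

```text
[ 0.558  -0.074   0.2706] [ 0.01551086 -0.0001919 ] 7.7167
w roof_edge 0.85 [313. 108.] [-0.0472 -0.0005]
t roof_edge 0.65 [389. 219.] [-0.0428  0.    ]
s roof_edge 0.81 [308. 179.] [-0.0493  0.003 ]
w cover_grip 0.6 [313.  47.] [-0.0937 -0.0006]
t cover_grip 0.75 [384. 248.] [-0.0898  0.0003]
s cover_grip 0.72 [324. 148.] [-0.0953 -0.0007]
w pack_far 0.82 [304. 249.] [ 0.1235 -0.0114]
t pack_far 0.76 [416. 134.] [ 0.1206 -0.0089]
s pack_far 0.74 [232. 243.] [ 0.1313 -0.0069]
w block_pack 0.66 [363. 222.] [0.0939 0.0618]
t block_pack 0.87 [375. 137.] [0.0981 0.0615]
(0.138, 0.095, 0.095) [405. 294.]
(0.138, -0.095, 0.095) [222. 294.]
(0.128, 0, 0.006) [313. 247.]
(-0.046, 0, 0.09) [313. 111.]
```

View pics/w2.png

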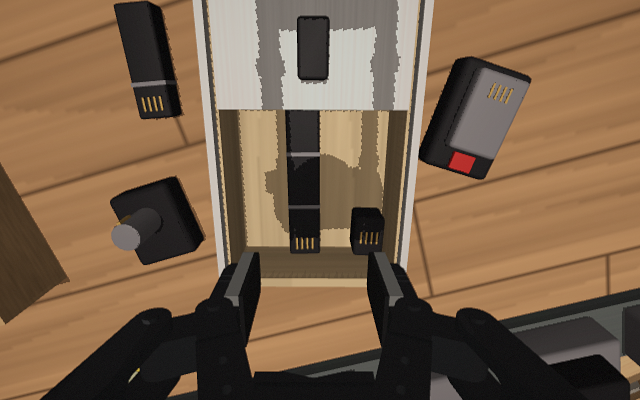

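The cover is fully back: the grip is at (313,47) and the plate edge is at row 110, where projected. The pack lies from (302,112) to (305,252), and the block at (367,230) has clear space beside it.

Run:
```python
from h import *
c=np.load("c.npy"); w=get_image("wrist"); s=get_state()
for p,z in [((302.5,112),.036),((303.5,180),.036),((305.3,235),.036),((305.3,252),.036),((305,253),.006),((350,225),.046),((352,252),.046)]: print(p,np.round(wc(c,onz(w,p,z)),4))
# target: crate point; motion
for X in [(.087,-.010,.032)]: print(tool(cw(c,X)-s["position"]))
```

```text
(302.5, 112) [-0.0422 -0.0116]
(303.5, 180) [ 0.0305 -0.0112]
(305.3, 235) [ 0.0967 -0.0096]
(305.3, 252) [ 0.1187 -0.0098]
(305, 253) [ 0.1356 -0.011 ]
(350, 225) [0.0799 0.0408]
(352, 252) [0.1135 0.0442]
[-72.3  -9.6 238.3]
```

>>> apply_moves(
  deltas=[46,-35,-9.5,0,0,46,-70,-9.5,20,0,46,-70,-9.5,60,0,46,-70,-9.5,100,0,46,-70,-9.5,140,0,46,-70,-9.5,165,0,46,-70,-9.5,165,0,46,-70,-9.5,165,0],
)

```text
clock: 9.18
position: [0.6211, -0.1023, 0.1042]
ee_rot: [-0.002, 0.141, 0.99, 0.0]
contact_force: [-0.3, 0.8, 1.0]
width: 0.0461
gripper_force: 0.0
```

Run:
```python
from h import *
c=np.load("c.npy"); s=get_state(); print(np.round(s["position"],4),wc(c,s["position"]),tool(cw(c,(.085,-.01,.031))-s["position"]))
w=get_image("wrist"); save(w,"w3")
```

```text
[ 0.6211 -0.1023  0.1042] [ 0.08397473 -0.00990807] [-1.3 -0.1 73.2]
```

View pics/w3.png

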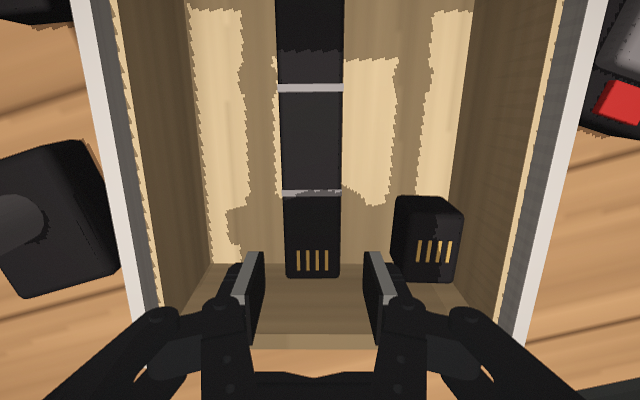

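The pads straddle the pack, centred near column 314, and the block at (427,240) is clear of the right finger. Descending and gripping gently.

>>> apply_moves(
  deltas=[46,-1,0,25,0,46,-1,0,45,0,46,-1,0,60,0,46,-1,0,70,0,46,-1,0,73,0,46,-1,0,73,0,46,-1,0,73,0,30,-1,0,73,0,30,-1,0,73,0,30,-1,0,73,0,30,-1,0,73,0,30,-1,0,73,0],
  squeeze=22,
)

```text
clock: 10.23
position: [0.6239, -0.1033, 0.0341]
ee_rot: [0.002, 0.141, 0.99, -0.0]
contact_force: [-1.2, -0.5, 6.0]
width: 0.0353
gripper_force: 23.1
```

>>> apply_moves(
  deltas=[30,1.5,0,-9,0,30,3,0,-18,0,30,5,0,-27,0,30,7.5,0,-35,0,30,10.5,0,-44,0,30,13.5,0,-52,0,30,13.5,0,-52,0,30,13.5,0,-52,0],
)

```text
clock: 10.9
position: [0.6101, -0.0991, 0.0853]
ee_rot: [0.001, 0.141, 0.99, -0.0]
contact_force: [1.4, -0.2, -1.4]
width: 0.0354
gripper_force: 22.5
```

Run:
```python
from h import *
c=np.load("c.npy"); s=get_state(); print(wc(c,s["position"]))
w=get_image("wrist"); sc=get_image("scene")
for k in ["pack_far","pack_near"]:
  for i in (w,sc):
    for q in place_of(k,i)[:1]: print(k,q["score"],np.round(q["point"]))
def f(i,b): return cv2.cvtColor(i["frame"],cv2.COLOR_RGB2BGR)
a=f(w,0)[:,120:520]; b=cv2.resize(f(sc,0)[120:320,150:450],(600,400))[:,100:500]
cv2.imwrite("pics/a4.png",np.hstack([a,b]))
```

```text
[ 0.07253973 -0.0098075 ]
pack_far 0.95 [311. 354.]
pack_far 0.56 [233. 216.]
pack_near 0.87 [328. 178.]
```

View pics/a4.png

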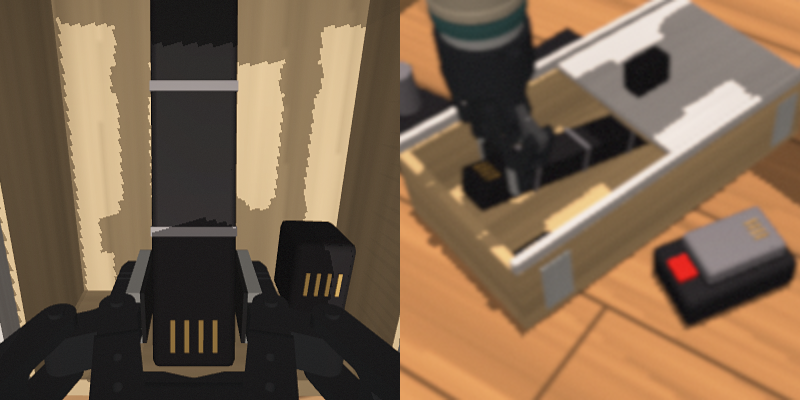

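The battery is tilting about the pads, and the near end seems to have stayed low. I'll measure the tilt from the bands: wrist rows 85 and 231 now, 154 and 207 when flat.

```bash
cat >> h.py <<'E'
def tilt(w,pts,T,zg=26.,xg=.085):  # pts: [(pixel, pack x rel. grip at flat)], top surface; pivot at grip; T=TCP
    c=np.load("c.npy"); g=wc(c,T)
    def f(a):
        out=[]
        for p,dx in pts:
            u,v=dx,.004
            X=cw(c,(g[0]+u*np.cos(a[0])-v*np.sin(a[0]),g[1],T[2]+.002+u*np.sin(a[0])+v*np.cos(a[0])))
            out.append(proj(w,X)[1]-p)
        return np.array(out)
    r=least_squares(f,[.2]); return np.degrees(r.x[0]),r.fun
E
python3 - <<'E'
from h import *
c=np.load("c.npy"); w=get_image("wrist"); s=get_state()
w2=dict(w); w2["position"]=np.array(w["position"])+np.array([.558,-.074,.2706])-s["position"]
dx=[wc(c,onz(w2,(304,r),.036))[0]-.085 for r in (154,207,252)]; print(np.round(dx,4))
print(tilt(w,list(zip((85,231,366),dx)),s["position"]))
E
```

```text
[-0.0822 -0.0217  0.035 ]
(np.float64(10.44783882485075), array([ 1.21303068, 10.71027375,  4.93802786]))
```

>>> apply_moves(
  deltas=[30,3.5,0,-8,0,30,7.5,0,-16.5,0,30,6.5,0,-24,0,30,5.5,0,-32,0,30,5.5,0,-32,0,30,5.5,0,-32,0],
)

```text
clock: 11.75
position: [0.6052, -0.0977, 0.1174]
ee_rot: [0.001, 0.141, 0.99, -0.0]
contact_force: [1.8, -0.1, -1.6]
width: 0.0352
gripper_force: 22.6
```

Run:
```python
from h import *
c=np.load("c.npy"); s=get_state(); print(wc(c,s["position"]),s["position"][2],s["contact_force"],s["moment"])
w=get_image("wrist"); sc=get_image("scene")
for k in ["pack_far","pack_near"]:
  for i in (w,sc):
    for q in place_of(k,i)[:1]: print(k,q["score"],np.round(q["point"]))
f=lambda i:cv2.cvtColor(i["frame"],cv2.COLOR_RGB2BGR)
a=f(w)[:,120:520]; b=cv2.resize(f(sc)[120:320,150:450],(600,400))[:,100:500]
cv2.imwrite("pics/a5.png",np.hstack([a,b]))
```

```text
[ 0.06743433 -0.00984711] 0.11742445646251129 [ 1.75302145 -0.0822566  -1.60791453] [-0.06107701 -0.19152775 -0.01557176]
pack_far 0.92 [314. 367.]
pack_far 0.7 [233. 200.]
```

View pics/a5.png

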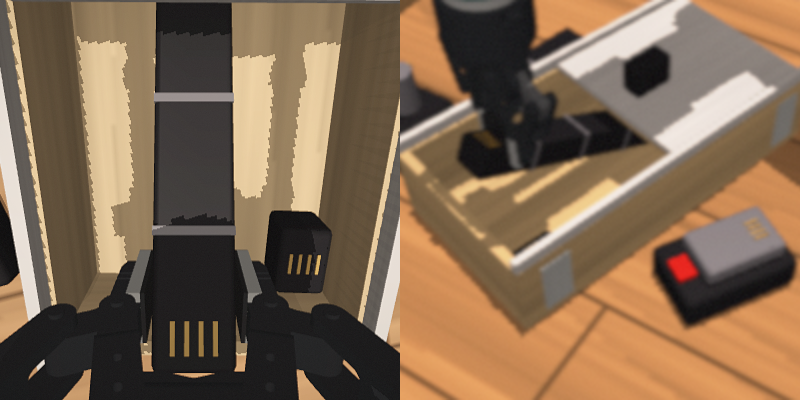

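Tilting continues. The scene view shows the far end well up and the near end still under the roof. Continuing along the diagonal.

>>> apply_moves(
  deltas=[30,-1.5,0,-5,0,30,-3,0,-10,0,30,-4.5,0,-15,0,30,-5,0,-20,0,30,-5,0,-20,0,30,-5,0,-20,0],
)

```text
clock: 12.55
position: [0.6097, -0.099, 0.1369]
ee_rot: [0.001, 0.141, 0.99, -0.0]
contact_force: [-0.0, -0.9, -2.3]
width: 0.0355
gripper_force: 22.5
```

Run:
```python
from h import *
c=np.load("c.npy"); s=get_state(); T=np.array(s["position"]);print(wc(c,T),T[2],s["contact_force"])
w=get_image("wrist")
dx=(-.0822,-.0217,.035)
w5=dict(w); T5=np.array([.6052,-.0977,.1174]); w5["position"]=np.array(w["position"])+T5-T
print("prev",tilt(w5,list(zip((97,230,374),dx)),T5))
# bands: bright rows along pack centre column
g=w["frame"][:,300:325].mean((1,2)); r=np.where(g>90)[0]; print(r, g[r].round())
save(w,"w6")
```

```text
[ 0.07209603 -0.00987137] 0.13686490300584103 [-0.01896426 -0.87184963 -2.303003  ]
prev (np.float64(22.24115677130679), array([-0.71854656,  8.15960865,  4.82324048]))
[102 103 104 105 106 107 108 109 226 227 228 229 230 231 232 233] [132. 144. 142. 141. 141. 142. 144. 122.  90.  97.  95.  95.  95.  95.
  96.  98.]
```

View pics/w6.png

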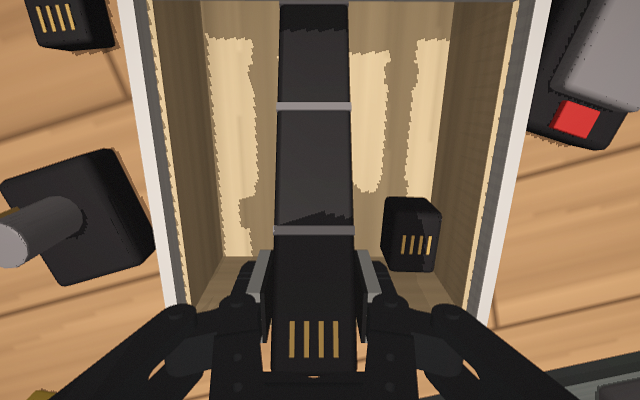

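The bands at rows 106 and 230 give a tilt of about 28°, following the plan. The block at (410,235) is untouched.

>>> apply_moves(
  deltas=[30,-3,0,-6,0,30,-5,0,-12,0,30,-4,0,-19,0,30,-3,0,-26,0,30,-1,0,-34,0,30,0,0,-40,0,30,0,0,-47,0,30,0,0,-53,0,30,0,0,-53,0],
)

```text
clock: 13.35
position: [0.61, -0.0991, 0.1911]
ee_rot: [0.002, 0.141, 0.99, -0.0]
contact_force: [-0.0, -0.5, -3.4]
width: 0.0355
gripper_force: 22.7
```

Run:
```python
from h import *
c=np.load("c.npy"); s=get_state(); T=np.array(s["position"]);print(wc(c,T),T[2],s["contact_force"])
w=get_image("wrist"); sc=get_image("scene")
g=w["frame"][:,300:325].mean((1,2)); r=np.where(g>85)[0]; print(r)
f=lambda i:cv2.cvtColor(i["frame"],cv2.COLOR_RGB2BGR)
a=f(w)[:,120:520]; b=cv2.resize(f(sc)[70:270,150:450],(600,400))[:,100:500]
cv2.imwrite("pics/a7.png",np.hstack([a,b]))
```

```text
[ 0.07249159 -0.00983499] 0.19114414156806975 [-0.01413993 -0.45304723 -3.4115149 ]
[  0   1   2   3   4   5   6   7   8   9  10  11  12  13  14  15  16  17
  18  19  43  44  45  46  47  48 123 124 125 126 127 128 229 230 231 232
 233 234 235]
```

View pics/a7.png

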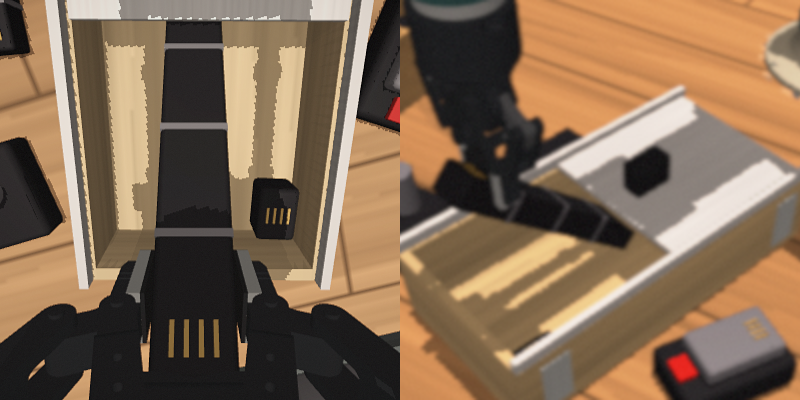

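The battery now appears to hang in the grip at about 40°, with the near end still just under the cover edge (row 20). Computing the clearance.

Run:
```python
from h import *
c=np.load("c.npy"); s=get_state(); T=np.array(s["position"]); w=get_image("wrist"); g=wc(c,T)
for pts in ([(46,-.150),(126,-.0822),(232,-.0217)],[(126,-.0822),(232,-.0217),(375,.035)]):
    a,r=tilt(w,pts,T);print(a,r)
a=np.radians(a)
for u,v in [(-.206,-.026),(-.206,.004)]: print("near bottom/top", g[0]+u*np.cos(a)-v*np.sin(a), T[2]+.002+u*np.sin(a)+v*np.cos(a))
```

```text
46.16257490002355 [-2.13094892  4.06957482  5.7131291 ]
43.773178195559886 [0.15734663 5.36129852 8.65655326]
near bottom/top -0.05906391288055288 0.030347736052952764
near bottom/top -0.07981806951938587 0.05201026088757867
```

>>> apply_moves(
  deltas=[30,-5,0,0,0,30,-12,0,0,0,30,-20,0,0,0,30,-28,0,0,0,30,-36,0,0,0,30,-44,0,0,0,30,-50,0,-2,0,30,-55,0,-4,0,30,-55,0,-4,0,30,-55,0,-4,0],
)

```text
clock: 14.33
position: [0.6622, -0.1143, 0.1934]
ee_rot: [-0.0, 0.141, 0.99, 0.0]
contact_force: [-0.1, 1.1, -3.7]
width: 0.0355
gripper_force: 22.7
```

Run:
```python
from h import *
c=np.load("c.npy"); s=get_state(); T=np.array(s["position"]);print(wc(c,T),T[2],s["contact_force"])
w=get_image("wrist"); sc=get_image("scene"); t=get_image("top")
g=w["frame"][:,305:322].mean((1,2)); print(np.where(g>85)[0])
for k in ["pack_far","pack_near"]:
  for i in (w,sc,t):
    for q in place_of(k,i)[:1]: print(i["shot"],k,round(q["score"],2),np.round(q["point"]))
f=lambda i:cv2.cvtColor(i["frame"],cv2.COLOR_RGB2BGR)
a=f(w)[:,120:520]; b=cv2.resize(f(sc)[70:270,150:450],(600,400))[:,100:500]
cv2.imwrite("pics/a8.png",np.hstack([a,b]))
```

```text
[ 0.12683145 -0.00990122] 0.1933823094193301 [-0.12446967  1.0919754  -3.65928551]
[ 44  45  46  47  48 123 124 125 126 127 128 229 234 235]
21 pack_far 0.96 [314. 380.]
22 pack_far 0.68 [194. 176.]
21 pack_near 0.69 [316.   5.]
22 pack_near 0.55 [289. 198.]
23 pack_near 0.61 [397. 203.]
```

View pics/a8.png

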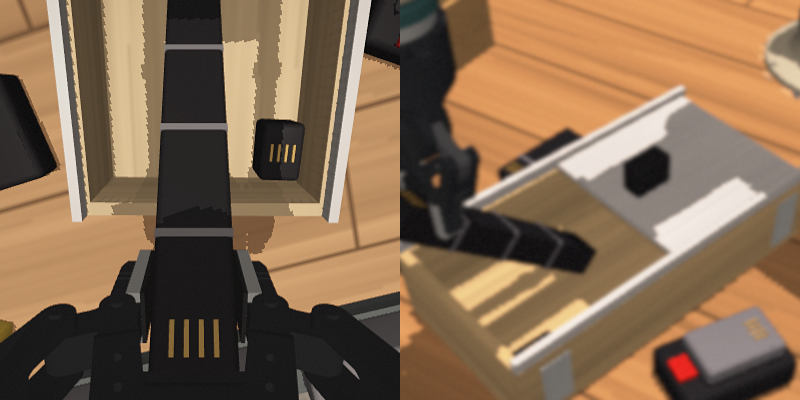

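The tilt is holding and the near end is clear of the roof edge (scene crop about (590,250)). The block at (278,150) is undisturbed. Gripping firmer and lifting.

>>> apply_moves(
  deltas=[30,0,0,0,0,30,0,0,0,0,30,0,0,-4,0,30,0,0,-12,0,30,0,0,-24,0,30,0,0,-38,0,30,0,0,-52,0,30,0,0,-66,0,30,0,0,-80,0,30,0,0,-94,0,30,0,0,-104,0,30,0,0,-110,0],
  squeeze=60,
)

```text
clock: 15.78
position: [0.6625, -0.1144, 0.3056]
ee_rot: [0.002, 0.141, 0.99, -0.0]
contact_force: [-0.7, -0.1, -3.8]
width: 0.0345
gripper_force: 65.2
```

>>> apply_moves(
  deltas=[30,0,0,-10,0,30,0,0,-22,0,30,0,0,-36,0,30,0,0,-50,0,30,0,0,-64,0,30,0,0,-78,0,30,0,0,-92,0,30,0,0,-102,0,30,0,0,-108,0,30,0,0,-110,0,30,0,0,-110,0,30,0,0,-110,0],
)

```text
clock: 16.78
position: [0.6618, -0.1142, 0.4125]
ee_rot: [-0.001, 0.141, 0.99, 0.0]
contact_force: [-1.2, 0.4, -3.1]
width: 0.0344
gripper_force: 65.2
```

Run:
```python
from h import *
c=np.load("c.npy"); s=get_state(); T=np.array(s["position"]);print(wc(c,T),T[2],s["contact_force"],s["gripper_force"],s["width"],np.abs(s["qd"]).max(),s["clock"])
w=get_image("wrist"); sc=get_image("scene")
g=w["frame"][:,305:322].mean((1,2)); print(np.where(g>85)[0])
for k,i,z in [("cover_grip",w,.124),("cover_grip",sc,.124),("block_pack",w,.006),("block_pack",sc,.006),("slide_pack",sc,0),("stem_pack",sc,0),("short_pack",sc,0)]:
    for q in place_of(k,i)[:1]: p=onz(i,q["point"],z); print(k,round(q["score"],2),np.round(p,3),np.round(wc(c,p),3))
f=lambda i:cv2.cvtColor(i["frame"],cv2.COLOR_RGB2BGR)
cv2.imwrite("pics/a9.png",np.hstack([f(w)[:,120:520],f(sc)[:,50:450]]))
```

```text
[ 0.12640457 -0.00992962] 0.4124657120483692 [-1.20405852  0.39450179 -3.09423375] 65.2227795124054 0.0343985273721413 0.0116652833183434 16.7833
[ 45  46  47  48 123 124 125 126 127 128]
cover_grip 0.69 [ 0.373 -0.364  0.124] [-0.081 -0.33 ]
block_pack 0.74 [ 0.651 -0.036  0.006] [0.095 0.062]
slide_pack 0.93 [ 0.56   0.102 -0.   ] [-0.032  0.169]
stem_pack 0.64 [ 0.571 -0.271  0.   ] [ 0.083 -0.186]
short_pack 0.54 [ 0.409 -0.21   0.   ] [-0.09  -0.173]
```

View pics/a9.png

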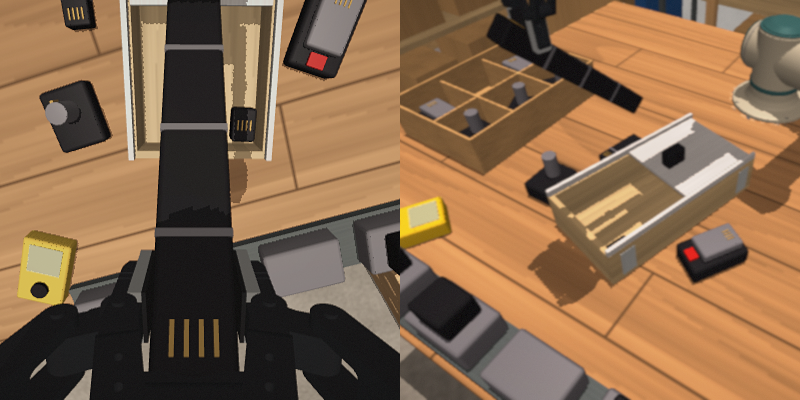

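The battery hangs still at about 45° with its lowest point near z 0.25, well above the required 0.155. The cover is fully back and the other batteries are where they were.

```bash
python3 -c "from rig import *; print(sign_off())"
```

```text
the job is handed in; nothing more can be done
None
```

I handed the job in at about 17 s: the hatch cover is back at its end stop, and the long battery is still in the gripper, tilted about 45° with its lowest point roughly 15 cm above the crate's top. In the last pictures the other batteries looked undisturbed, but `sign_off()` returned no verdict.

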